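# Make up the colour tray and the styling tray

## Task

Make up the two client trays: in the colour tray (the smaller, two equal pockets) stand the squat jar in the pocket nearer the robot and the full carton in the farther one, and in the styling tray (the wider) lay the bigger round brush in the long pocket and stand the spray can in the square one. The two cartons look the same but one is an empty display dummy, so lift them to feel which is full, and leave the dummy standing where it stood. Let the small brush lie where it is.

Things in the scene. Friction and masses are not known exactly. Their poses are not given: they have to be found in the camera images.
- carton_p_mid (a point): closed orange carton, 62 (its x) x 44 (its y) x 84 mm high, standing; the point is its centre, 42 mm above its underside, z up. Grip it across the 44 mm, in the upper half. Of the two identical cartons one is full (320 to 440 g), the other an empty display dummy (40 to 60 g); they look alike, and which is which is felt only by lifting
- carton_q_mid (a point): closed orange carton, 62 (its x) x 44 (its y) x 84 mm high, standing; the point is its centre, 42 mm above its underside, z up. Grip it across the 44 mm, in the upper half. Of the two identical cartons one is full (320 to 440 g), the other an empty display dummy (40 to 60 g); they look alike, and which is which is felt only by lifting
- jar_mid (a point): squat round white jar with a dark lid, diameter 58 mm, 50 mm high, standing, 150 g; the point is its centre, 25 mm above its underside, z up
- can_mid (a point): slim red spray can with a black cap, diameter 44 mm up to 80 mm height, the cap above it 40 mm across, 104 mm high in all, standing, 160 g; grip below the cap; the point is its centre, 52 mm above its underside, z up
- big_brush_mid (a point): bigger round hair brush, lying, 200 mm long, 100 g: bristle barrel 40 mm high, 110 mm long at its +x end (bristles give: it grips at 34 mm), wooden handle up to 20 mm thick at its -x end. The point is on its axis half-way along, 20 mm above what it lies on; x runs along it to the bristles, z up. Balances 30 to 40 mm to +x of the point: grip there, across y. Does not roll
- small_brush_mid (a point): the smaller round hair brush, lying, 170 mm long, its bristle barrel 24 mm high and 75 mm long; not needed, stays where it is. The point is on its axis half-way along its length, 12 mm above the counter; x towards the bristles
- colour_tray: black tray fixed to the counter, 184 (x) x 100 (y) mm, walls 16 mm high and 4 mm thick, floor 4 mm thick, origin at the centre of its underside, x pointing roughly away from the robot. A wall across its middle makes two pockets 86 x 92 mm: the nearer centred at x = -46 mm, y = 0, the farther at x = +46 mm, y = 0
- styling_tray: black tray fixed to the counter, 234 (x) x 140 (y) mm, walls 16 mm high, 4 thick, floor 4 thick; origin at the centre of its underside, x roughly away from the robot. Pockets: long, 226 x 66, centre x 0, y -33 mm (brush either way round); square, 66 x 62, centre x +80, y +35 mm; a third, 156 x 62, centre x -35, y +35 mm, stays empty
Not all that is in view belongs to the job. Leave any blue or pink look-alike of the colour_tray alone.

How it is judged:
By the outcome, as a careful person would: the job done as asked, in the order asked, and still so for the second after the job is handed in, with the robot touching nothing.
It also fails if it takes over 144 s, if anything falls off the work surface, if the arm or the gripper's body presses on something with over 40 N, if the wrist force passes 120 N, or if a joint passes its speed limit or range.

## Robot

A 7-joint arm with a two-finger parallel gripper is mounted at the origin on the work surface. World frame = base frame: x ahead of the robot, y to its left, z up, the work surface at z = 0. Lengths are in m, angles in rad, forces in N, time in s.
With the tool pointing down it reaches from about 0.425 to 0.925 m from the base axis. Payload 6.8 kg.
Tool frame: the origin (TCP) lies at the very end of the fingers, on their centre line; the grasp point (between the pads) lies 19 mm behind it (r.grip_point_offset is the distance from the TCP to the grasp point, in m); z points along the fingers, y is the line along which they close (so a half turn about z gives the same grasp; the last joint's range is limited). The gripper opens to 85 mm and grips with 20 to 120 N. Pads are 22 mm wide; open, the fingers measure 114 mm over their backs; the gripper's body (76 mm by 85 mm) begins 54 mm behind the grasp point. The pads swing forward as they close: fully open they stand 13 mm farther back than shut.
Start: joints at [-1.402, 0.477, 0.022, 1.555, -0.011, 1.109, -0.083], TCP at [0.184, 0.649, 0.231] pointing down, gripper open.
Joint ranges: [-2.96, 2.96], [-0.34, 2.1], [-1.41, 1.46], [0.24, 2.44], [-1.37, 4.51], [0.17, 1.92], [-2.96, 2.96]. Speed limits (rad/s): [2.39, 2.39, 3.14, 3.14, 3.14, 3.14, 3.14].

## Interface

Orientations are given as a rotation vector (axis times angle).
In Python, from bench import status, eyes, r gives the robot as it stands.
- The arm moves only by the shell command python3 -m crank 'ROWS' [OPENING] [FORCE]. ROWS is JSON, a list of rows, each a list of 6 numbers: the shift along the tool's x, y, z normalised to -1 to 1, where 1 is 0.02 m, then the turn, a rotation vector about the tool's x, y, z normalised to -1 to 1, where 1 is 45 degrees. A call has 1 to 12 rows; each row shifts and turns the commanded pose from where the row before left it, along the tool's axes as they then stand; what a row does not reach is not made up. A row lasts 1/10 s, in which the tool goes at most 50 mm and 8.59 degrees, less where a joint would pass 70% of its speed; a pose out of reach is approached as far as the arm can. A call with a number of a shift or a turn outside -1 to 1 is refused whole. A call with a gripper value outside its range is refused whole. OPENING is the opening, from 0 (shut) to 1 (fully open), set as the call begins (- or left out, the last holds). The fingers move at their own pace and stop on an object; FORCE is the grip in N (left out, the last holds). Time passes only in rows, so rows that do not move let the fingers close. It gives the time, the measured TCP pose, the force, the opening and the grip force at its end, in the units of the state.
- status.get_obs(): the state, without advancing time (a new reading comes with each control period).
- eyes.grab_frame(name): name is "side" or "top" or "wrist"; returns a dict with "image" (420x560x3 uint8, red, green, blue), "depth" (420x560 float32, m along the optical axis (not along the pixel's ray), 0 where there is no reading), "fovy" (degrees; the focal length in pixels is half the picture's height over the tangent of half this angle, whatever the lens; pixels are square), "cx", "cy" (the principal point, pixels), "world_to_cam" (4x4, takes a point from world to camera coordinates). Camera axes: x right, y up, looking along -z (the intrinsics and any distortion apply to the point x, -y, -z); pixel columns grow to the right and rows downward; lengths in m; the calibration is good to about 2 mm. The wrist camera is an equidistant fisheye: a pixel r from the principal point sees the ray r / f radians off the axis. A picture is of the moment at which its call begins.
- r.hand_in(): hands the job in; it is judged then, once.
The state is a dict: "clock": time; "joints": joint angles; "qvel": joint speeds; "tau": joint torques, N m; "tcp_pos": TCP position; "orientation": TCP orientation; "contact_force": force on the tool from outside, world axes, zero at the start; "moment": the same for the moment, N m; "grip_width": finger opening in m; "gripper_force": force on a finger pad.
Only numpy, scipy, OpenCV 4.12 (cv2) and the standard library are available. Lean on these libraries where they do the work, as an engineer would, in place of code of your own. Each camera call takes 0.05 s, during which the arm holds its last target. There are 200 camera calls.

## Working session

There is one attempt and no reset: what is moved stays moved. The work goes in short steps, Python scripts to look and compute and a shell command to move; the robot and the scene stay as the last step left them, time stands still between calls to the robot, and variables do not carry over. Pictures are saved under pics/ and viewed, at most 14 in all, crops included, and the job is handed in when it is done.

```bash
ls; mkdir -p pics
python3 - <<'E'
from bench import status, eyes, r
import cv2
print(status.get_obs(), r.grip_point_offset)
for n in ("top","side"):
    f=eyes.grab_frame(n); cv2.imwrite(f"pics/{n}0.png",f["image"][:,:,::-1]); print(n,f["fovy"],f["cx"],f["cy"],f["world_to_cam"].round(3).tolist())
E
```

```text
pics
{'clock': 0.0, 'joints': array([-1.40208158,  0.4778146 ,  0.02232532,  1.55643594, -0.01150641,
        1.10934798, -0.08311808]), 'qvel': array([-2.02944245e-03, -2.46229674e-03,  5.76536918e-04, -1.77384994e-03,
       -1.26361370e-03,  8.63710453e-05, -3.98289021e-04]), 'tau': array([ 2.91954648e-04, -5.96456945e+01,  1.60828941e+00, -2.81185806e+01,
        1.25150554e-02,  9.38710989e-03, -1.94174277e-05]), 'tcp_pos': array([0.18431296, 0.64872324, 0.2303223 ]), 'orientation': array([-4.33393103e-01, -3.11142081e+00,  2.94254335e-03]), 'contact_force': array([-0.0568355 ,  0.18132547, -0.68277594]), 'moment': array([ 0.05028137, -0.06197076, -0.01119317]), 'gripper_force': 0.0, 'grip_width': 0.08560602506702186} 0.0187
top 51.44959338542534 276.96509771269376 207.76002651743954 [[-0.009, -1.0, 0.026, -0.011], [0.998, -0.008, 0.061, -0.4], [-0.061, 0.026, 0.998, -1.113], [0.0, 0.0, 0.0, 1.0]]
side 55.02740223388713 279.5201240879888 208.90988152450095 [[0.679, -0.734, -0.016, -0.258], [0.557, 0.5, 0.663, -0.259], [-0.479, -0.459, 0.748, -1.009], [0.0, 0.0, 0.0, 1.0]]
```

View pics/top0.png

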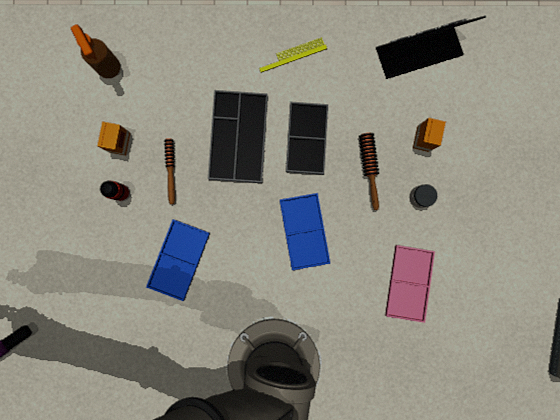

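View pics/side0.png

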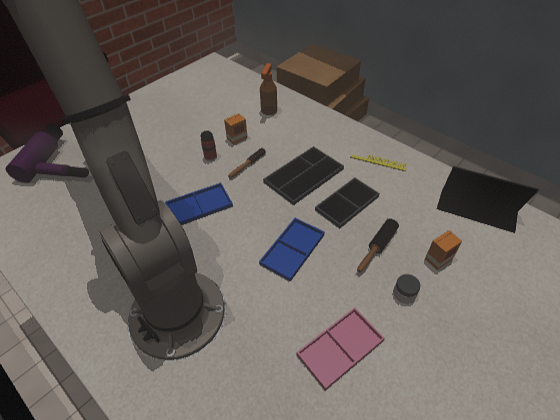

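```bash
cat > h.py <<'E'
import numpy as np, cv2
from bench import status, eyes, r
from scipy.spatial.transform import Rotation as R
def pts(f, fish=False):
    h,w=f["depth"].shape; F=h/2/np.tan(np.radians(f["fovy"]/2))
    u,v=np.meshgrid(np.arange(w),np.arange(h)); a=(u-f["cx"])/F; b=(v-f["cy"])/F
    if fish:
        t=np.hypot(a,b)+1e-9; s=np.tan(np.minimum(t,1.5))/t; a=a*s; b=b*s
    d=f["depth"]; p=np.stack([a*d,-b*d,-d],-1); M=np.linalg.inv(f["world_to_cam"])
    return p@M[:3,:3].T+M[:3,3]
def ray(f,uv,z):   # pinhole pixels -> world xy on plane z
    F=f["depth"].shape[0]/2/np.tan(np.radians(f["fovy"]/2)); uv=np.asarray(uv,float).reshape(-1,2)
    M=np.linalg.inv(f["world_to_cam"]); d=np.c_[(uv[:,0]-f["cx"])/F,-(uv[:,1]-f["cy"])/F,-np.ones(len(uv))]@M[:3,:3].T
    return (M[:3,3]+d*((z-M[2,3])/d[:,2:]))[:,:2]
def rect(xy):
    (cx,cy),(a,b),t=cv2.minAreaRect((np.asarray(xy)*1000).astype(np.float32))
    if a<b: a,b,t=b,a,t+90
    return round(cx,1),round(cy,1),round(a,1),round(b,1),round((t+90)%180-90,1)  # mm, long-axis yaw deg
def go(x,y,yaw=None,z=None):  # yaw: wanted direction of the finger-closing line (tool y), deg
    o=status.get_obs(); Q=R.from_rotvec(o["orientation"]); p=o["tcp_pos"]
    d=np.array([x-p[0],y-p[1],0 if z is None else z-p[2]])
    ty=Q.as_matrix()[:,1]; cur=np.degrees(np.arctan2(ty[1],ty[0]))
    print("clk",round(o["clock"],2),"tcp",p.round(4),"ty yaw",cur.round(1),"tz",Q.as_matrix()[:,2].round(3))
    turn=0
    if yaw is not None: turn=(yaw-cur+90)%180-90
    print("shift in tool axes /20mm (before turn):",(Q.inv().apply(d)/.02).round(2),"world turn deg",round(turn,1),"-> tool rz rows:",round(-turn/45,3))
    Q2=R.from_rotvec([0,0,np.radians(turn)])*Q
    print("   after turn:",(Q2.inv().apply(d)/.02).round(2))
E
python3 - <<'E'
from h import *
f=eyes.grab_frame("top"); P=pts(f); im=f["image"]; Z=P[...,2]
hsv=cv2.cvtColor(im,cv2.COLOR_RGB2HSV)
def box(u0,u1,v0,v1): m=np.zeros(Z.shape,bool); m[v0:v1,u0:u1]=1; return m
for n,b,z0,z1 in [("cartL",(90,140,110,165),.07,.1),("cartR",(405,460,105,165),.07,.1),("jar",(400,450,175,220),.04,.06),("can",(90,140,172,208),.09,.12)]:
    m=box(*b)&(Z>z0)&(Z<z1); print(n,m.sum(),rect(P[m][:,:2]),Z[m].max().round(4),np.median(Z[m]).round(4))
g=im.max(-1)
for n,b in [("big",(350,390,125,218)),("small",(155,185,130,212))]:
    m=box(*b)&(Z>.006); q=P[m]; print(n,m.sum(),rect(q[:,:2]),q[:,2].max().round(3))
    k=q[q[:,2]>(.028 if n=="big" else .018)]; print("  barrel",rect(k[:,:2]),k[:,:2].mean(0).round(4))
for n,b in [("styl",(200,275,82,190)),("col",(280,335,95,180))]:
    m=box(*b)&(g<75); c=max(cv2.findContours(m.astype(np.uint8),cv2.RETR_EXTERNAL,cv2.CHAIN_APPROX_NONE)[0],key=cv2.contourArea)
    print(n,rect(ray(f,c,.014)), "zmed",np.median(Z[m]).round(4))
print("counter z",np.median(Z[240:300,360:380]).round(4))
s=np.hstack([cv2.resize(im[90:230,350:460,::-1],None,fx=3,fy=3),cv2.resize(im[90:230,90:240,::-1],None,fx=3,fy=3)])
cv2.imwrite("pics/crop1.png",s)
E
```

```text
cartL 527 (575.6, 394.9, 63.6, 46.3, -10.2) 0.0907 0.0837
cartR 502 (582.6, -401.0, 63.1, 45.3, -13.5) 0.0906 0.0847
jar 419 (427.6, -387.9, 55.9, 55.7, -28.6) 0.0562 0.0506
can 225 (443.8, 388.5, 36.5, 36.3, -2.1) 0.1085 0.1019
big 892 (430.4, -188.8, 417.3, 178.0, -40.9) 1.135
  barrel (413.7, -172.1, 378.9, 154.9, -43.9) [ 0.516  -0.2457]
small 509 (410.1, 192.0, 359.4, 144.7, 44.0) 1.135
  barrel (418.0, 181.5, 356.9, 116.7, 44.3) [0.498  0.2526]
styl (585.3, 84.9, 236.3, 139.0, -4.1) zmed 0.0049
col (580.0, -93.2, 186.7, 98.2, -4.4) zmed 0.0053
counter z 0.0007
```

View pics/crop1.png

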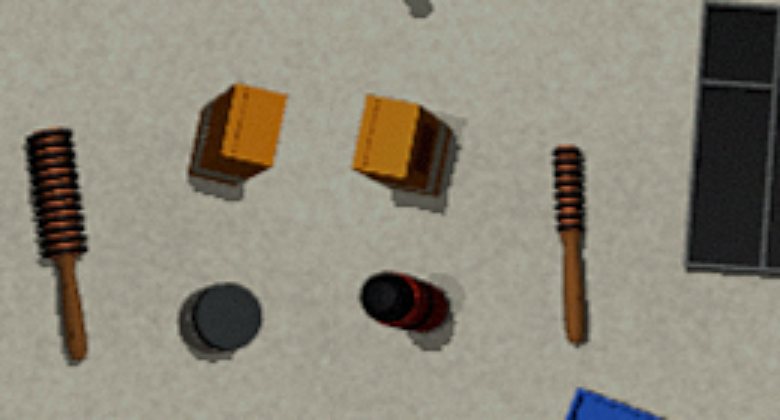

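Run:
```python
from h import *
f=eyes.grab_frame("top"); P=pts(f); Z=P[...,2]
for n,(u0,u1,v0,v1),zb in [("big",(350,390,125,218),.028),("small",(155,185,130,212),.018)]:
    q=P[v0:v1,u0:u1].reshape(-1,3); q=q[(q[:,2]>.007)&(q[:,2]<.06)]; k=q[q[:,2]>zb]
    print(n,rect(q[:,:2]),np.percentile(q[:,2],98).round(3),"barrel",rect(k[:,:2]),"handle",q[q[:,0]<q[:,0].min()+.06][:,:2].mean(0).round(4))
def pk(c,t,x,y):
    t=np.radians(t); return (round(c[0]+x*np.cos(t)-y*np.sin(t),1),round(c[1]+x*np.sin(t)+y*np.cos(t),1))
c=(580,-93.2); s=(585.3,84.9)
print("near",pk(c,-4.4,-46,0),"far",pk(c,-4.4,46,0),"long",pk(s,-4.1,0,-33),"sq",pk(s,-4.1,80,35))
go(.4276,-.3879,85.6,.15)
go(.55,.3,85.6,.23)
```

```text
big (484.3, -250.1, 218.7, 86.7, -1.4) 0.042 barrel (494.3, -256.2, 196.6, 37.6, 6.0) handle [ 0.4137 -0.2642]
small (498.0, 262.9, 168.7, 23.6, 1.8) 0.026 barrel (497.7, 261.5, 167.9, 21.2, 2.8) handle [0.4439 0.258 ]
near (np.float64(534.1), np.float64(-89.7)) far (np.float64(625.9), np.float64(-96.7)) long (np.float64(582.9), np.float64(52.0)) sq (np.float64(667.6), np.float64(114.1))
clk 0.2 tcp [0.1844 0.649  0.2307] ty yaw 74.1 tz [-0.    -0.001 -1.   ]
shift in tool axes /20mm (before turn): [-25.86 -46.54   4.09] world turn deg 11.5 -> tool rz rows: -0.255
   after turn: [-16.1  -50.75   4.09]
clk 0.2 tcp [0.1844 0.649  0.2307] ty yaw 74.1 tz [-0.    -0.001 -1.   ]
shift in tool axes /20mm (before turn): [-22.35 -11.79   0.05] world turn deg 11.5 -> tool rz rows: -0.255
   after turn: [-19.57 -16.     0.05]
```

```bash
python3 -m crank '[[-1,-0.8,0,0,0,-0.13],[-1,-0.8,0,0,0,-0.13],[-1,-0.8,0,0,0,0],[-1,-0.8,0,0,0,0],[-1,-0.8,0,0,0,0],[-1,-0.8,0,0,0,0],[-1,-0.8,0,0,0,0],[-1,-0.8,0,0,0,0],[-1,-0.8,0,0,0,0],[-1,-0.8,0,0,0,0],[-1,-0.8,0,0,0,0],[-1,-0.8,0,0,0,0]]' 1 40
python3 -m crank '[[-1,-0.8,0,0,0,0],[-1,-0.8,0,0,0,0],[-1,-0.8,0,0,0,0],[-1,-0.8,0,0,0,0],[-1,-0.8,0,0,0,0],[-0.5,-1,0,0,0,0],[0,-1,0,0,0,0],[0,-1,0,0,0,0],[0,-1,0,0,0,0],[0,-1,0,0,0,0],[0,-1,0,0,0,0],[0,-1,0,0,0,0]]'
python3 -c "
from h import *
go(.4276,-.3879,85.6,.15)"
```

```text
clock: 1.4
tcp_pos: [0.4047, 0.4342, 0.2312]
orientation: [-0.114, -3.139, 0.0]
contact_force: [-0.5, 0.5, -0.1]
grip_width: 0.0852
gripper_force: 0.0
clock: 2.6
tcp_pos: [0.4974, 0.2063, 0.2314]
orientation: [0.113, 3.139, 0.0]
contact_force: [0.3, -0.3, 0.2]
grip_width: 0.0855
gripper_force: 0.0
clk 2.6 tcp [0.4974 0.2063 0.2314] ty yaw 85.9 tz [ 0.  0. -1.]
shift in tool axes /20mm (before turn): [  1.34 -29.88   4.06] world turn deg -0.3 -> tool rz rows: 0.006
   after turn: [  1.2  -29.89   4.06]
```

```bash
python3 -m crank '[[0,-1,0,0,0,0],[0,-1,0,0,0,0],[0,-1,0,0,0,0],[0,-1,0,0,0,0],[0,-1,0,0,0,0],[0,-1,0,0,0,0],[0,-1,0,0,0,0],[0,-1,0,0,0,0],[0,-1,0,0,0,0],[0,-1,0,0,0,0],[0,-1,0,0,0,0],[0,-1,0,0,0,0]]'|head -2
python3 -m crank '[[0,-1,0,0,0,0],[0,-1,0,0,0,0],[0.2,-1,0,0,0,0],[0.2,-1,0,0,0,0],[0.2,-1,0,0,0,0],[0.2,-1,0,0,0,0],[0.2,-1,0,0,0,0],[0,-1,0,0,0,0],[0,-1,0,0,0,0],[0,-1,0,0,0,0],[0,-1,0,0,0,0],[0,-1,0,0,0,0]]'|head -2
python3 -m crank '[[0.1,-1,0,0,0,0],[0.1,-1,0,0,0,0],[0,-1,0,0,0,0],[0,-1,0,0,0,0],[0,-1,0,0,0,0],[0,-1,0,0,0,0],[0,0,0,0,0,0]]'
python3 - <<'E'
from h import *
f=eyes.grab_frame("wrist"); cv2.imwrite("pics/w1.png",f["image"][:,:,::-1]); P=pts(f,True)
np.savez("w1.npz",P=P,im=f["image"])
print(f["fovy"],f["cx"],f["cy"],np.linalg.inv(f["world_to_cam"])[:3].round(3).tolist())
m=(P[...,2]>.04)&(P[...,2]<.06)&(np.hypot(P[...,0]-.428,P[...,1]+.388)<.06); print("jar",m.sum(),rect(P[m][:,:2]),np.median(P[m][:,2]))
m=(P[...,2]>.07)&(P[...,2]<.095)&(np.hypot(P[...,0]-.583,P[...,1]+.401)<.06); print("cart",m.sum(),rect(P[m][:,:2]) if m.any() else 0)
go(.4276,-.3879,85.6,.15)
E
```

```text
clock: 3.8
tcp_pos: [0.4798, -0.0329, 0.2314]
clock: 5.0
tcp_pos: [0.4422, -0.2705, 0.2314]
clock: 5.7
tcp_pos: [0.4286, -0.3918, 0.2315]
orientation: [0.12, 3.139, -0.003]
contact_force: [-0.0, 0.3, 0.6]
grip_width: 0.0854
gripper_force: 0.0
65.70646984690485 281.2991683163001 206.656425082609 [[0.077, -0.944, -0.321, 0.348], [0.997, 0.072, 0.026, -0.387], [-0.002, -0.322, 0.947, 0.374]]
jar 2307 (428.5, -390.7, 55.8, 55.7, 87.7) 0.05014321415517686
cart 1947 (582.9, -403.7, 64.1, 45.0, -13.5)
clk 5.75 tcp [ 0.4292 -0.39    0.2313] ty yaw 85.7 tz [-0. -0. -1.]
shift in tool axes /20mm (before turn): [0.08 0.1  4.06] world turn deg -0.1 -> tool rz rows: 0.002
   after turn: [0.08 0.1  4.06]
```

View pics/w1.png

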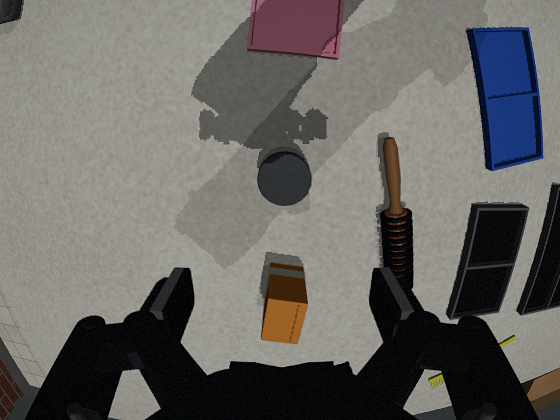

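```bash
python3 -m crank '[[0,0,1,0,0,0],[0,0,1,0,0,0],[0,0,1,0,0,0],[0,0,1,0,0,0],[0,0,1,0,0,0],[0,0,1,0,0,0],[0,0,1,0,0,0],[0,0,1,0,0,0],[0,0,1,0,0,0],[0,0,1,0,0,0],[0,0,0.7,0,0,0],[0,0,0,0,0,0]]'
python3 -m crank '[[0,0,0,0,0,0],[0,0,0,0,0,0],[0,0,0,0,0,0],[0,0,0,0,0,0],[0,0,0,0,0,0],[0,0,0,0,0,0],[0,0,0,0,0,0],[0,0,0,0,0,0]]' 0 40
```

```text
clock: 6.95
tcp_pos: [0.4295, -0.3871, 0.0157]
orientation: [-0.112, -3.137, -0.004]
contact_force: [-0.2, -0.5, -0.6]
grip_width: 0.0852
gripper_force: 0.0
clock: 7.75
tcp_pos: [0.4311, -0.3896, 0.0187]
orientation: [0.114, 3.138, -0.002]
contact_force: [-1.1, 0.5, 6.7]
grip_width: 0.056
gripper_force: 42.8
```

```bash
python3 -m crank '[[0,0,-0.5,0,0,0],[0,0,-1,0,0,0],[0,0,-1,0,0,0],[0,0,-1,0,0,0],[0,0,-1,0,0,0],[0,0,-1,0,0,0]]'
python3 - <<'E'
from h import *
go(.534,-.0898,85.6,.1)
f=eyes.grab_frame("wrist"); P=pts(f,True)
m=(P[...,2]>.11)&(P[...,2]<.16)&(np.hypot(P[...,0]-.43,P[...,1]+.39)<.028); print("jar",m.sum(),rect(P[m][:,:2]) if m.any() else 0,np.median(P[m][:,2]))
E
```

```text
clock: 8.35
tcp_pos: [0.4302, -0.3887, 0.1287]
orientation: [0.114, 3.139, 0.0]
contact_force: [1.0, 0.2, -1.3]
grip_width: 0.0559
gripper_force: 42.9
clk 8.35 tcp [ 0.4302 -0.3887  0.1287] ty yaw 85.8 tz [ 0.  0. -1.]
shift in tool axes /20mm (before turn): [-4.09 15.28  1.44] world turn deg -0.2 -> tool rz rows: 0.005
   after turn: [-4.03 15.3   1.44]
jar 3192 (429.1, -390.1, 54.6, 54.1, -49.6) 0.1597245236048434
```

```bash
python3 -m crank '[[-0.25,0.5,0,0,0,0],[-0.25,1,0,0,0,0],[-0.25,1,0,0,0,0],[-0.25,1,0,0,0,0],[-0.25,1,0,0,0,0],[-0.25,1,0,0,0,0],[-0.25,1,0,0,0,0],[-0.25,1,0,0,0,0],[-0.25,1,0,0,0,0],[-0.25,1,0,0,0,0],[-0.25,1,0,0,0,0],[-0.25,1,0,0,0,0]]'|head -2
python3 -m crank '[[-0.25,1,0,0,0,0],[-0.25,1,0,0,0,0],[-0.25,1,0,0,0,0],[-0.25,0.8,0,0,0,0],[0,0,0,0,0,0],[0,0,0,0,0,0]]'
python3 - <<'E'
from h import *
go(.534,-.0898,85.6,.0235)
f=eyes.grab_frame("wrist"); cv2.imwrite("pics/w2.png",f["image"][:,:,::-1])
P=pts(f,True)
m=(P[...,2]>.15)&(P[...,2]<.17)&(np.hypot(P[...,0]-.534,P[...,1]+.09)<.04); print("jar",m.sum(),rect(P[m][:,:2]),np.median(P[m][:,2]))
E
```

```text
clock: 9.6
tcp_pos: [0.5064, -0.1617, 0.1262]
clock: 10.2
tcp_pos: [0.5316, -0.089, 0.1265]
orientation: [-0.112, -3.138, 0.0]
contact_force: [0.7, -0.9, -1.9]
grip_width: 0.0563
gripper_force: 43.0
clk 10.2 tcp [ 0.5316 -0.089   0.1265] ty yaw 85.9 tz [-0.002 -0.    -1.   ]
shift in tool axes /20mm (before turn): [-0.13 -0.03  5.15] world turn deg -0.3 -> tool rz rows: 0.007
   after turn: [-0.13 -0.03  5.15]
jar 14430 (529.4, -91.0, 63.5, 58.5, 45.3) 0.15801499385439574
```

View pics/w2.png

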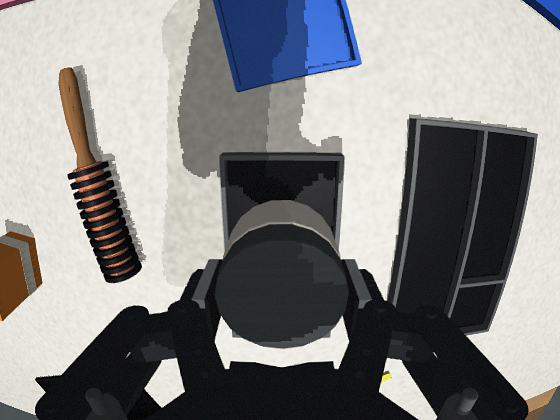

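```bash
python3 -m crank '[[-0.15,0,1,0,0,0],[0,0,1,0,0,0],[0,0,1,0,0,0],[0,0,1,0,0,0],[0,0,0.6,0,0,0],[0,0,0.3,0,0,0],[0,0,0.2,0,0,0],[0,0,0,0,0,0]]'
python3 -m crank '[[0,0,0,0,0,0],[0,0,0,0,0,0],[0,0,0,0,0,0],[0,0,0,0,0,0],[0,0,0,0,0,0]]' 1
python3 -m crank '[[0,0,-0.5,0,0,0],[0,0,-1,0,0,0],[0,0,-1,0,0,0],[0,0,-1,0,0,0],[0,0,-1,0,0,0],[0,0,-1,0,0,0],[0,0,-1,0,0,0],[0,0,0,0,0,0]]'
python3 - <<'E'
from h import *
f=eyes.grab_frame("wrist"); P=pts(f,True); Z=P[...,2]
m=(Z>.045)&(Z<.065)&(np.hypot(P[...,0]-.534,P[...,1]+.09)<.045); print("jar",m.sum(),rect(P[m][:,:2]),np.median(P[m][:,2]))
m=(Z>.01)&(Z<.06)&(P[...,0]>.35)&(P[...,0]<.65)&(P[...,1]<-.2)&(P[...,1]>-.32); q=P[m]; k=q[q[:,2]>.026]
print("brush",rect(q[:,:2]),"barrel",rect(k[:,:2]),k[:,2].max())
m=(Z>.011)&(Z<.02)&(P[...,1]<-.02)&(P[...,1]>-.17); print("coltray",rect(P[m][:,:2]))
m=(Z>.011)&(Z<.02)&(P[...,1]>-.01)&(P[...,1]<.19); print("styltray",rect(P[m][:,:2]))
go(.5827,-.4022,76.5,.15)
E
```

```text
clock: 11.05
tcp_pos: [0.5354, -0.09, 0.0254]
orientation: [0.115, 3.139, -0.0]
contact_force: [-0.0, -0.1, -0.5]
grip_width: 0.0561
gripper_force: 43.0
clock: 11.55
tcp_pos: [0.5355, -0.0897, 0.0255]
orientation: [0.114, 3.139, 0.0]
contact_force: [-0.2, -0.3, -0.0]
grip_width: 0.0851
gripper_force: 0.0
clock: 12.35
tcp_pos: [0.5371, -0.0902, 0.1584]
orientation: [0.114, 3.134, 0.001]
contact_force: [-0.5, -0.4, 0.7]
grip_width: 0.0854
gripper_force: 0.0
jar 3828 (532.6, -90.8, 56.2, 56.2, 14.8) 0.05413964620677464
brush (493.6, -258.5, 199.8, 41.2, 6.5) barrel (493.8, -257.6, 199.2, 38.8, 6.2) 0.04163090551805393
coltray (520.1, -84.2, 315.1, 114.9, -3.5)
styltray (520.8, 93.8, 373.4, 150.6, -6.8)
clk 12.4 tcp [ 0.5363 -0.0899  0.1569] ty yaw 85.8 tz [ 0.003  0.    -1.   ]
shift in tool axes /20mm (before turn): [ -3.45 -15.41   0.35] world turn deg -9.3 -> tool rz rows: 0.207
   after turn: [ -5.9  -14.64   0.36]
```

```bash
python3 -m crank '[[0,0,0,0,0,0.105],[0,0,0,0,0,0.105],[-0.4,-1,0,0,0,0],[-0.4,-1,0,0,0,0],[-0.4,-1,0,0,0,0],[-0.4,-1,0,0,0,0],[-0.4,-1,0,0,0,0],[-0.4,-1,0,0,0,0],[-0.4,-1,0,0,0,0],[-0.4,-1,0,0,0,0],[-0.4,-1,0,0,0,0],[-0.4,-1,0,0,0,0]]'|head -2
python3 -m crank '[[-0.4,-1,0,0,0,0],[-0.4,-1,0,0,0,0],[-0.4,-1,0,0,0,0],[-0.4,-1,0,0,0,0],[-0.3,-0.6,0,0,0,0],[0,0,0,0,0,0],[0,0,0,0,0,0]]'|head -2
python3 - <<'E'
from h import *
f=eyes.grab_frame("wrist"); P=pts(f,True); Z=P[...,2]
m=(Z>.075)&(Z<.095)&(np.hypot(P[...,0]-.583,P[...,1]+.402)<.06); print("cart",m.sum(),rect(P[m][:,:2]))
go(.5827,-.4022,76.5,.041)
E
```

```text
clock: 13.6
tcp_pos: [0.5654, -0.3035, 0.1541]
clock: 14.3
tcp_pos: [0.5812, -0.4005, 0.1545]
cart 5241 (583.2, -403.1, 62.7, 44.3, -13.9)
clk 14.35 tcp [ 0.5815 -0.3998  0.1547] ty yaw 76.4 tz [-0.001  0.001 -1.   ]
shift in tool axes /20mm (before turn): [-0.09 -0.11  5.69] world turn deg 0.1 -> tool rz rows: -0.001
   after turn: [-0.09 -0.11  5.69]
```

```bash
python3 -m crank '[[-0.1,-0.13,1,0,0,0],[0,0,1,0,0,0],[0,0,1,0,0,0],[0,0,1,0,0,0],[0,0,1,0,0,0],[0,0,0.6,0,0,0],[0,0,0,0,0,0]]' | head -4
python3 -m crank '[[0,0,0,0,0,0],[0,0,0,0,0,0],[0,0,0,0,0,0],[0,0,0,0,0,0],[0,0,0,0,0,0],[0,0,0,0,0,0],[0,0,0,0,0,0],[0,0,0,0,0,0],[0,0,0,0,0,0]]' 0 40
python3 -m crank '[[0,0,-0.5,0,0,0],[0,0,-0.5,0,0,0],[0,0,-0.5,0,0,0],[0,0,0,0,0,0]]'
for i in 1 2 3; do python3 -m crank '[[0,0,0,0,0,0],[0,0,0,0,0,0]]' | egrep "clock|force"; done
```

```text
clock: 15.05
tcp_pos: [0.5815, -0.4025, 0.0406]
orientation: [-0.371, -3.116, -0.003]
contact_force: [-0.1, 0.1, 0.8]
clock: 15.95
tcp_pos: [0.5836, -0.4043, 0.0446]
orientation: [0.372, 3.118, -0.0]
contact_force: [-0.9, 2.9, 6.8]
grip_width: 0.0441
gripper_force: 47.0
clock: 16.35
tcp_pos: [0.5835, -0.4053, 0.0754]
orientation: [0.372, 3.117, -0.002]
contact_force: [0.0, 0.1, -2.7]
grip_width: 0.0437
gripper_force: 46.7
clock: 16.55
contact_force: [1.0, 0.6, -3.0]
gripper_force: 46.7
clock: 16.75
contact_force: [0.5, 0.9, -3.3]
gripper_force: 46.7
clock: 16.95
contact_force: [0.6, -0.7, -2.7]
gripper_force: 46.7
```

```bash
python3 -m crank '[[0,0,-1,0,0,0],[0,0,-1,0,0,0],[0,0,-0.3,0,0,-0.105],[0,0,0,0,0,-0.105],[0,0,0,0,0,0]]' | head -2
python3 -c "
from h import *
go(.6259,-.0967,85.7,.0495)"
```

```text
clock: 17.45
tcp_pos: [0.5827, -0.4045, 0.1197]
clk 17.45 tcp [ 0.5827 -0.4045  0.1197] ty yaw 85.9 tz [ 0.001 -0.    -1.   ]
shift in tool axes /20mm (before turn): [-1.04 15.51  3.51] world turn deg -0.2 -> tool rz rows: 0.004
   after turn: [-1.   15.51  3.51]
```

```bash
python3 -m crank '[[-0.06,0.5,0,0,0,0],[-0.06,1,0,0,0,0],[-0.06,1,0,0,0,0],[-0.06,1,0,0,0,0],[-0.06,1,0,0,0,0],[-0.06,1,0,0,0,0],[-0.06,1,0,0,0,0],[-0.06,1,0,0,0,0],[-0.06,1,0,0,0,0],[-0.06,1,0,0,0,0],[-0.06,1,0,0,0,0],[-0.06,1,0,0,0,0]]'|head -2
python3 -m crank '[[-0.06,1,0,0,0,0],[-0.06,1,0,0,0,0],[-0.06,1,0,0,0,0],[-0.06,0.7,0,0,0,0],[-0.06,0.3,0,0,0,0],[0,0,0,0,0,0],[0,0,0,0,0,0]]'
python3 - <<'E'
from h import *
go(.6259,-.0967,85.7,.0495)
f=eyes.grab_frame("wrist"); cv2.imwrite("pics/w3.png",f["image"][:,:,::-1])
E
```

```text
clock: 18.65
tcp_pos: [0.6136, -0.1741, 0.1189]
clock: 19.35
tcp_pos: [0.6253, -0.0978, 0.1193]
orientation: [-0.116, -3.139, 0.001]
contact_force: [-0.0, -0.7, -3.6]
grip_width: 0.0436
gripper_force: 46.6
clk 19.35 tcp [ 0.6253 -0.0978  0.1193] ty yaw 85.8 tz [-0.    -0.001 -1.   ]
shift in tool axes /20mm (before turn): [-0.03  0.06  3.49] world turn deg -0.1 -> tool rz rows: 0.001
   after turn: [-0.03  0.06  3.49]
```

View pics/w3.png

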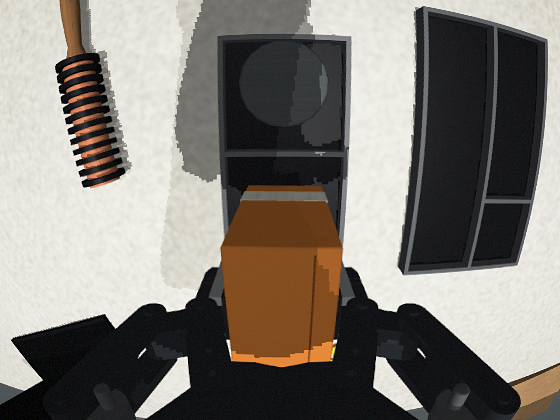

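```bash
python3 -m crank '[[0,0,0.7,0,0,0],[0,0,1,0,0,0],[0,0,1,0,0,0],[0,0,0.5,0,0,0],[0,0,0.15,0,0,0],[0,0,0.1,0,0,0],[0,0,0,0,0,0]]'
python3 -m crank '[[0,0,0,0,0,0],[0,0,0,0,0,0],[0,0,0,0,0,0],[0,0,0,0,0,0],[0,0,0,0,0,0],[0,0,0,0,0,0]]' 1
python3 -m crank '[[0,0,-0.5,0,0,0],[0,0,-1,0,0,0],[0,0,-1,0,0,0],[0,0,-1,0,0,0],[0,0,-1,0,0,0],[0,0,-1,0,0,0],[0,0,0,0,0,0]]'|head -2
python3 - <<'E'
from h import *
f=eyes.grab_frame("wrist"); P=pts(f,True); Z=P[...,2]
m=(Z>.075)&(Z<.1)&(np.hypot(P[...,0]-.626,P[...,1]+.097)<.06); print("cart",m.sum(),rect(P[m][:,:2]),np.median(P[m][:,2]))
b=np.array([.4937+.034*np.cos(np.radians(6.3)),-.258+.034*np.sin(np.radians(6.3))]); print(b)
go(*b,96.3,.15)
E
```

```text
clock: 20.1
tcp_pos: [0.626, -0.0969, 0.0507]
orientation: [0.115, 3.139, -0.0]
contact_force: [0.0, 0.2, -3.2]
grip_width: 0.0435
gripper_force: 46.6
clock: 20.7
tcp_pos: [0.6256, -0.0966, 0.0504]
orientation: [0.114, 3.139, 0.0]
contact_force: [-0.3, -0.6, 0.4]
grip_width: 0.0852
gripper_force: 0.0
clock: 21.4
tcp_pos: [0.6275, -0.0972, 0.1639]
cart 5232 (625.4, -96.9, 62.9, 44.3, -4.2) 0.08816946211884026
[ 0.52749467 -0.25426903]
clk 21.45 tcp [ 0.6265 -0.0969  0.1621] ty yaw 85.8 tz [ 0.003 -0.    -1.   ]
shift in tool axes /20mm (before turn): [ 4.37 -8.21  0.59] world turn deg 10.5 -> tool rz rows: -0.233
   after turn: [ 5.78 -7.28  0.58]
```

```bash
python3 -m crank '[[0,0,0,0,0,-0.117],[0,0,0,0,0,-0.117],[0.72,-0.91,0,0,0,0],[0.72,-0.91,0,0,0,0],[0.72,-0.91,0,0,0,0],[0.72,-0.91,0,0,0,0],[0.72,-0.91,0,0,0,0],[0.72,-0.91,0,0,0,0],[0.72,-0.91,0,0,0,0],[0.72,-0.91,0,0,0,0],[0,0,0,0,0,0],[0,0,0,0,0,0]]' | head -2
python3 - <<'E'
from h import *
f=eyes.grab_frame("wrist"); P=pts(f,True); Z=P[...,2]
m=(Z>.01)&(Z<.06)&(P[...,0]>.35)&(P[...,0]<.65)&(P[...,1]<-.2)&(P[...,1]>-.32); q=P[m]
print("brush",rect(q[:,:2]))
go(.5275,-.2543,96.3,.012)
E
```

```text
clock: 22.65
tcp_pos: [0.5267, -0.254, 0.1596]
brush (492.8, -258.6, 197.4, 40.0, 6.1)
clk 22.7 tcp [ 0.5273 -0.2531  0.1597] ty yaw 96.4 tz [-0.001  0.001 -1.   ]
shift in tool axes /20mm (before turn): [-0.01 -0.07  7.38] world turn deg -0.1 -> tool rz rows: 0.002
   after turn: [-0.01 -0.07  7.38]
```

```bash
python3 -m crank '[[0,-0.08,1,0,0,0],[0,0,1,0,0,0],[0,0,1,0,0,0],[0,0,1,0,0,0],[0,0,1,0,0,0],[0,0,1,0,0,0],[0,0,1,0,0,0],[0,0,0.35,0,0,0],[0,0,0,0,0,0]]' | head -4
python3 -m crank '[[0,0,0,0,0,0],[0,0,0,0,0,0],[0,0,0,0,0,0],[0,0,0,0,0,0],[0,0,0,0,0,0],[0,0,0,0,0,0],[0,0,0,0,0,0],[0,0,0,0,0,0],[0,0,0,0,0,0],[0,0,0,0,0,0]]' 0 40
python3 -m crank '[[0,0,-0.5,0,0,0],[0,0,-1,0,0,0],[0,0,-1,0,0,0],[0,0,-1,0,0,0],[0,0,-1,0,0,0],[0,0,-1,0,0,0],[0,0,-1,0,0,0],[0,0,0,0,0,0]]'
python3 - <<'E'
from h import *
f=eyes.grab_frame("wrist"); cv2.imwrite("pics/w4.png",f["image"][:,:,::-1]); P=pts(f,True); np.save("P4.npy",P)
go(.5829,.052,85.9,.15)
E
```

```text
clock: 23.6
tcp_pos: [0.5272, -0.2543, 0.0122]
orientation: [0.177, -3.135, -0.002]
contact_force: [-0.0, 0.9, 0.5]
clock: 24.6
tcp_pos: [0.528, -0.2558, 0.0142]
orientation: [-0.174, 3.135, -0.0]
contact_force: [-1.3, 1.7, 6.1]
grip_width: 0.0335
gripper_force: 41.7
clock: 25.4
tcp_pos: [0.5287, -0.2567, 0.1463]
orientation: [-0.174, 3.132, -0.003]
contact_force: [0.2, -0.4, -0.1]
grip_width: 0.0335
gripper_force: 40.8
clk 25.45 tcp [ 0.528  -0.2561  0.1446] ty yaw 96.4 tz [ 0.003 -0.001 -1.   ]
shift in tool axes /20mm (before turn): [-4.44 15.   -0.27] world turn deg -10.5 -> tool rz rows: 0.233
   after turn: [-1.64 15.56 -0.28]
```

View pics/w4.png

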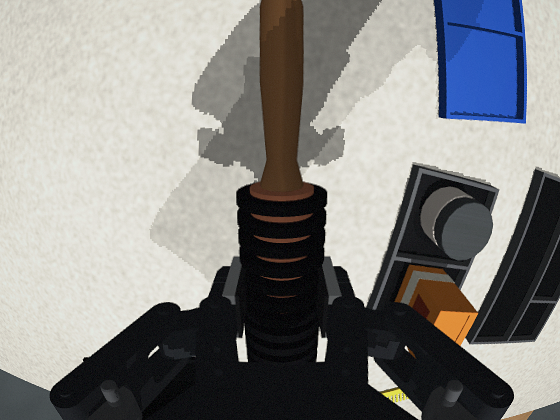

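```bash
python3 -m crank '[[0,0,0,0,0,0.117],[0,0,-0.3,0,0,0.117],[-0.22,0.5,-0.3,0,0,0],[-0.22,1,0,0,0,0],[-0.22,1,0,0,0,0],[-0.22,1,0,0,0,0],[-0.22,1,0,0,0,0],[-0.22,1,0,0,0,0],[-0.22,1,0,0,0,0],[-0.22,1,0,0,0,0],[-0.22,1,0,0,0,0],[-0.22,1,0,0,0,0]]'|head -2
python3 -c "
from h import *
go(.6178,.0495,85.9,.02)"
```

```text
clock: 26.65
tcp_pos: [0.585, -0.0675, 0.1547]
clk 26.65 tcp [ 0.585  -0.0675  0.1547] ty yaw 86.0 tz [-0.001  0.    -1.   ]
shift in tool axes /20mm (before turn): [-1.24  5.95  6.73] world turn deg -0.1 -> tool rz rows: 0.003
   after turn: [-1.23  5.95  6.73]
```

```bash
python3 -m crank '[[-0.2,1,0,0,0,0],[-0.2,1,0,0,0,0],[-0.2,1,0,0,0,0],[-0.2,1,0,0,0,0],[-0.2,1,0,0,0,0],[-0.2,0.5,0,0,0,0],[0,0.3,0,0,0,0],[0,0,0,0,0,0]]'|head -2
python3 - <<'E'
from h import *
f=eyes.grab_frame("wrist"); cv2.imwrite("pics/w5.png",f["image"][:,:,::-1]); P=pts(f,True); Z=P[...,2]
m=(Z>.011)&(Z<.02)&(P[...,0]>.45)&(P[...,0]<.55)&(P[...,1]>-.03)&(P[...,1]<.2); q=P[m]
for a in (.49,.51,.53): 
    s=np.sort(q[abs(q[:,0]-a)<.004][:,1]); print(a, s[0].round(4) if len(s) else 0,s[-1].round(4) if len(s) else 0,len(s))
print("tray near edge",np.sort(q[:,0])[:5].round(4))
m=(Z>.1)&(P[...,0]<.585)&(P[...,0]>.4)&(abs(P[...,1]-.05)<.05); print("brush",rect(P[m][:,:2]),Z[m].min(),Z[m].max())
go(.6178,.0495,85.9,.02)
E
```

```text
clock: 27.45
tcp_pos: [0.6171, 0.0452, 0.1549]
0.49 0.0227 0.1636 151
0.51 0.0212 0.1615 159
0.53 0.0195 0.1604 160
tray near edge [0.4686 0.4689 0.469  0.4692 0.4692]
brush (540.0, 50.6, 94.4, 39.4, -6.5) 0.14596532987348518 0.2978243158588818
clk 27.5 tcp [0.617  0.0441 0.155 ] ty yaw 85.9 tz [-0.001 -0.001 -1.   ]
shift in tool axes /20mm (before turn): [-0.02  0.28  6.75] world turn deg 0.0 -> tool rz rows: -0.001
   after turn: [-0.02  0.28  6.75]
```

View pics/w5.png

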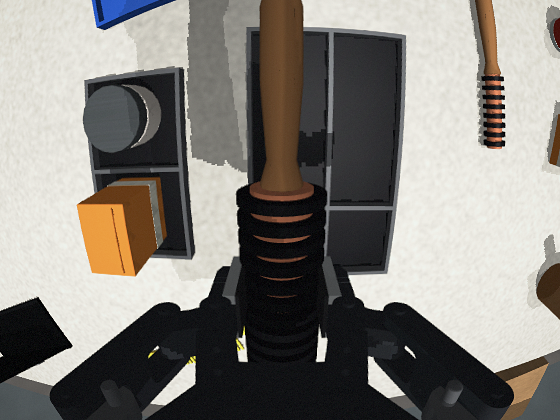

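```bash
python3 -m crank '[[0,0.3,0.5,0,0,0],[0,0,1,0,0,0],[0,0,1,0,0,0],[0,0,1,0,0,0],[0,0,1,0,0,0],[0,0,1,0,0,0],[0,0,0.8,0,0,0],[0,0,0.3,0,0,0],[0,0,0.15,0,0,0],[0,0,0,0,0,0]]'
python3 -m crank '[[0,0,0,0,0,0],[0,0,0,0,0,0],[0,0,0,0,0,0],[0,0,0,0,0,0],[0,0,0,0,0,0],[0,0,0,0,0,0]]' 1
python3 -m crank '[[0,0,-0.5,0,0,0],[0,0,-1,0,0,0],[0,0,-1,0,0,0],[0,0,-1,0,0,0],[0,0,-1,0,0,0],[0,0,-1,0,0,0],[0,0,-1,0,0,0],[0,0,-1,0,0,0],[0,0,-1,0,0,0],[0,0,0,0,0,0]]'|head -2
python3 - <<'E'
from h import *
f=eyes.grab_frame("wrist"); cv2.imwrite("pics/w6.png",f["image"][:,:,::-1]); P=pts(f,True); Z=P[...,2]
m=(Z>.0215)&(Z<.07)&(P[...,0]>.45)&(P[...,0]<.72)&(P[...,1]>.0)&(P[...,1]<.1); print("brush",rect(P[m][:,:2]),Z[m].max())
go(.4437,.3880,85.9,.18)
E
```

```text
clock: 28.5
tcp_pos: [0.6181, 0.0504, 0.0204]
orientation: [0.114, 3.139, -0.0]
contact_force: [-0.7, -0.5, -1.2]
grip_width: 0.0331
gripper_force: 40.8
clock: 29.1
tcp_pos: [0.6178, 0.0506, 0.0204]
orientation: [0.114, 3.139, 0.0]
contact_force: [-1.0, -0.1, -0.6]
grip_width: 0.0854
gripper_force: 0.0
clock: 30.1
tcp_pos: [0.6196, 0.0504, 0.1938]
brush (583.2, 51.7, 197.5, 40.4, -3.8) 0.04610685586052937
clk 30.15 tcp [0.6187 0.0505 0.192 ] ty yaw 85.8 tz [ 0.003  0.001 -1.   ]
shift in tool axes /20mm (before turn): [ 9.95 16.19  0.59] world turn deg 0.1 -> tool rz rows: -0.002
   after turn: [ 9.93 16.21  0.59]
```

View pics/w6.png

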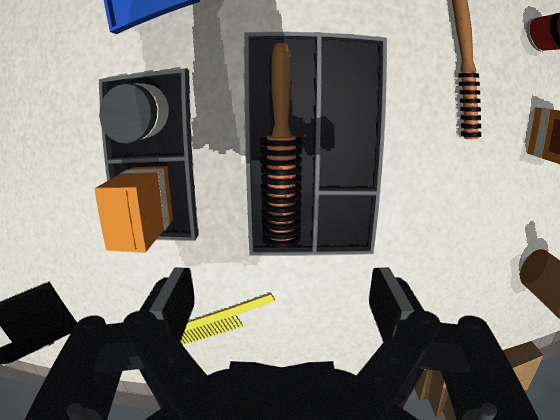

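```bash
python3 -m crank '[[0.62,1,0,0,0,0],[0.62,1,0,0,0,0],[0.62,1,0,0,0,0],[0.62,1,0,0,0,0],[0.62,1,0,0,0,0],[0.62,1,0,0,0,0],[0.62,1,0,0,0,0],[0.62,1,0,0,0,0],[0.62,1,0,0,0,0],[0.62,1,0,0,0,0],[0.62,1,0,0,0,0],[0.62,1,0,0,0,0]]'|head -2
python3 -m crank '[[0.62,1,0,0,0,0],[0.62,1,0,0,0,0],[0.62,1,0,0,0,0],[0.62,1,0,0,0,0],[0,0.2,0,0,0,0],[0,0,0,0,0,0],[0,0,0,0,0,0]]'|head -2
python3 - <<'E'
from h import *
f=eyes.grab_frame("wrist"); P=pts(f,True); Z=P[...,2]
m=(Z>.097)&(Z<.115)&(np.hypot(P[...,0]-.444,P[...,1]-.388)<.04); x,y,*k=rect(P[m][:,:2]); print("can",m.sum(),x,y,k,np.median(Z[m]))
m=(Z>.02)&(Z<.075)&(np.hypot(P[...,0]-.444,P[...,1]-.388)<.05); print("side",rect(P[m][:,:2]))
go(x/1000,y/1000,85.9,.039)
E
```

```text
clock: 31.35
tcp_pos: [0.4856, 0.3011, 0.1892]
clock: 32.05
tcp_pos: [0.4441, 0.3865, 0.1898]
can 1749 445.6 388.8 [37.7, 36.5, 85.8] 0.10312579215488485
side (432.6, 389.0, 43.3, 18.5, 88.4)
clk 32.1 tcp [0.4442 0.3864 0.19  ] ty yaw 85.7 tz [-0.    -0.001 -1.   ]
shift in tool axes /20mm (before turn): [-0.06  0.14  7.55] world turn deg 0.2 -> tool rz rows: -0.004
   after turn: [-0.06  0.14  7.55]
```

```bash
python3 -m crank '[[-0.05,0.13,1,0,0,0],[0,0,1,0,0,0],[0,0,1,0,0,0],[0,0,1,0,0,0],[0,0,1,0,0,0],[0,0,1,0,0,0],[0,0,1,0,0,0],[0,0,0.5,0,0,0],[0,0,0,0,0,0]]' | head -4
python3 -m crank '[[0,0,0,0,0,0],[0,0,0,0,0,0],[0,0,0,0,0,0],[0,0,0,0,0,0],[0,0,0,0,0,0],[0,0,0,0,0,0],[0,0,0,0,0,0],[0,0,0,0,0,0],[0,0,0,0,0,0]]' 0 40
python3 -m crank '[[0,0,-0.5,0,0,0],[0,0,-1,0,0,0],[0,0,-1,0,0,0],[0,0,-1,0,0,0],[0,0,-1,0,0,0],[0,0,0,0,0,0]]'
python3 -c "
from h import *
go(.6676,.1145,85.9,.05)"
```

```text
clock: 33.0
tcp_pos: [0.4445, 0.3891, 0.0391]
orientation: [-0.116, -3.138, 0.004]
contact_force: [-0.5, -0.0, -0.2]
clock: 33.9
tcp_pos: [0.4452, 0.3909, 0.0413]
orientation: [0.114, 3.139, 0.002]
contact_force: [-0.1, -1.8, 5.9]
grip_width: 0.0433
gripper_force: 40.2
clock: 34.5
tcp_pos: [0.446, 0.3919, 0.1333]
orientation: [0.114, 3.136, 0.006]
contact_force: [1.1, 0.6, -3.1]
grip_width: 0.0431
gripper_force: 40.9
clk 34.5 tcp [0.446  0.3919 0.1333] ty yaw 85.8 tz [ 0.003  0.004 -1.   ]
shift in tool axes /20mm (before turn): [-12.05 -13.04   4.15] world turn deg 0.1 -> tool rz rows: -0.001
   after turn: [-12.03 -13.06   4.15]
```

```bash
python3 -m crank '[[-0.5,-0.5,0,0,0,0],[-0.92,-1,0,0,0,0],[-0.92,-1,0,0,0,0],[-0.92,-1,0,0,0,0],[-0.92,-1,0,0,0,0],[-0.92,-1,0,0,0,0],[-0.92,-1,0,0,0,0],[-0.92,-1,0,0,0,0],[-0.92,-1,0,0,0,0],[-0.92,-1,0,0,0,0],[-0.92,-1,0,0,0,0],[-0.92,-1,0,0,0,0]]'|head -2
python3 -m crank '[[-0.92,-1,0,0,0,0],[-0.5,-0.5,0,0,0,0],[0,0,0,0,0,0],[0,0,0,0,0,0]]'|head -2
python3 - <<'E'
from h import *
f=eyes.grab_frame("wrist"); cv2.imwrite("pics/w7.png",f["image"][:,:,::-1]); P=pts(f,True); Z=P[...,2]
m=(Z>.01)&(Z<.02)&(P[...,0]>.59)&(P[...,0]<.67)&(P[...,1]>.06)&(P[...,1]<.2); q=P[m]
for a in (.60,.61,.62,.63,.64,.65): 
    s=np.sort(q[abs(q[:,0]-a)<.003][:,1]); print(a, (s[0].round(4),s[-1].round(4)) if len(s) else 0,len(s))
go(.6676,.1145,85.9,.0465)
E
```

```text
clock: 35.7
tcp_pos: [0.6396, 0.1432, 0.1286]
clock: 36.1
tcp_pos: [0.665, 0.1144, 0.1294]
0.6 (np.float64(0.085), np.float64(0.1547)) 89
0.61 (np.float64(0.0848), np.float64(0.1541)) 82
0.62 (np.float64(0.0611), np.float64(0.1536)) 102
0.63 (np.float64(0.0603), np.float64(0.1525)) 96
0.64 (np.float64(0.0607), np.float64(0.1519)) 289
0.65 (np.float64(0.0608), np.float64(0.1508)) 85
clk 36.15 tcp [0.6648 0.1154 0.1296] ty yaw 85.9 tz [-0.002  0.001 -1.   ]
shift in tool axes /20mm (before turn): [-0.15 -0.04  4.15] world turn deg -0.0 -> tool rz rows: 0.001
   after turn: [-0.15 -0.04  4.15]
```

View pics/w7.png

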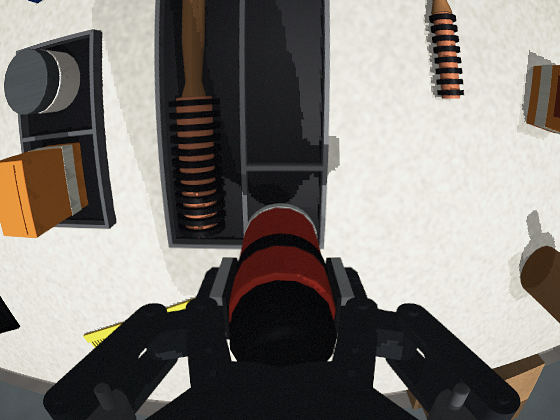

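Run:
```python
from h import *
f=eyes.grab_frame("wrist"); P=pts(f,True); Z=P[...,2]; g=f["image"].max(-1)
m=(P[...,1]>.095)&(P[...,1]<.14)&(P[...,0]>.58)&(P[...,0]<.67)&(Z<.03); q=P[m]
for a in np.arange(.60,.67,.003):
    s=q[abs(q[:,0]-a)<.0015]; print(a.round(3),len(s),np.median(s[:,2]).round(4) if len(s) else "", int(np.median(g[m][abs(q[:,0]-a)<.0015])) if len(s) else "")
```

```text
0.6 198 0.0046 30
0.603 197 0.0046 30
0.606 199 0.0046 30
0.609 197 0.0048 29
0.612 199 0.0047 29
0.615 189 0.0045 28
0.618 195 0.0046 27
0.621 192 0.0047 27
0.624 196 0.0048 26
0.627 190 0.0047 26
0.63 191 0.0048 26
0.633 221 0.0049 26
0.636 314 0.0149 44
0.639 144 0.0161 75
0.642 84 0.0048 32
0.645 180 0.0046 23
0.648 181 0.0045 23
0.651 184 0.0046 23
0.654 177 0.0046 22
0.657 178 0.0046 20
0.66 182 0.0046 19
0.663 171 0.0045 20
0.666 178 0.0046 19
0.669 139 0.0045 20
```

```bash
python3 -m crank '[[-0.35,-0.05,0.5,0,0,0],[0,0,1,0,0,0],[0,0,1,0,0,0],[0,0,1,0,0,0],[0,0,0.35,0,0,0],[0,0,0.2,0,0,0],[0,0,0.1,0,0,0],[0,0,0,0,0,0]]'
python3 -m crank '[[0,0,0,0,0,0],[0,0,0,0,0,0],[0,0,0,0,0,0],[0,0,0,0,0,0],[0,0,0,0,0,0],[0,0,0,0,0,0]]' 1
python3 -m crank '[[0,0,-0.5,0,0,0],[0,0,-1,0,0,0],[0,0,-1,0,0,0],[0,0,-1,0,0,0],[0,0,-1,0,0,0],[0,0,-1,0,0,0],[0,0,-1,0,0,0],[0,0,-1,0,0,0],[0,0,0,0,0,0]]'|head -2
python3 - <<'E'
from h import *
f=eyes.grab_frame("wrist"); P=pts(f,True); Z=P[...,2]
m=(Z>.097)&(Z<.12)&(np.hypot(P[...,0]-.672,P[...,1]-.114)<.03); print("can",rect(P[m][:,:2]),np.median(Z[m]))
f=eyes.grab_frame("top"); cv2.imwrite("pics/end.png",cv2.resize(f["image"][70:230,80:460,::-1],None,fx=2,fy=2))
P=pts(f); Z=P[...,2]; m=(Z>.07)&(Z<.1)&(np.hypot(P[...,0]-.575,P[...,1]-.395)<.06); print("dummy",rect(P[m][:,:2]))
E
```

```text
clock: 37.0
tcp_pos: [0.6733, 0.1125, 0.0479]
orientation: [0.114, 3.139, 0.001]
contact_force: [0.1, 0.4, -0.9]
grip_width: 0.0432
gripper_force: 40.9
clock: 37.6
tcp_pos: [0.6728, 0.1123, 0.0473]
orientation: [0.114, 3.14, 0.0]
contact_force: [0.3, 0.2, 0.3]
grip_width: 0.0853
gripper_force: 0.0
clock: 38.5
tcp_pos: [0.6748, 0.1123, 0.2013]
can (673.8, 110.8, 38.8, 38.4, 35.3) 0.10672498086827596
dummy (575.5, 394.7, 62.3, 45.7, -10.6)
```

View pics/end.png

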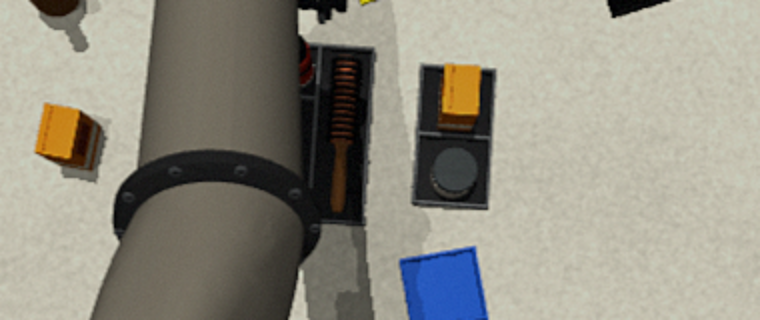

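```bash
python3 -c "
from bench import r
print(r.hand_in())"
```

```text
the job is handed in; nothing more can be done
None
```

Both trays are made up and the job is handed in at about 38.5 s: jar then full carton in the colour tray, big brush then spray can in the styling tray. I lifted only the right-hand carton, which pulled about 3 N (full). The left one I took as the dummy without lifting it. It and the small brush were not touched.

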